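Swap the conduit in the bolted vee jig

ROBOT

A 6-joint arm with a two-finger parallel gripper is mounted at the origin on a cart in front of the work surface, level with it; the furniture and walls round the work are solid. World frame = base frame: x ahead of the robot, y to its left, z up, the work surface at z = 0. Lengths are in m, angles in rad, forces in N, time in s.
With the tool pointing down it reaches from about 0.375 to 0.9 m from the base axis. Payload 3.1 kg.
Tool frame: the origin (TCP) lies midway between the tips of the shut fingers; the grasp point (between the pads) lies 19 mm behind it (manip.tcp_to_grasp is the distance from the TCP to the grasp point, in m); z points along the fingers, y is the line along which they close (so a half turn about z gives the same grasp; the last joint's range is limited). The gripper opens to 85 mm and grips with 20 to 120 N. Pads are 22 mm wide; open, the fingers measure 114 mm over their backs; the gripper's body (76 mm by 85 mm) begins 54 mm behind the grasp point. The pads swing forward as they close: fully open they stand 13 mm farther back than shut.
Start: joints at [1.008, 0.527, 1.433, -0, 1.181, -0.178], TCP at [0.234, 0.58, 0.231] pointing down, gripper open.
Joint ranges: [-3.08, 3.08], [-0.75, 2.2], [0.22, 2.44], [-1.43, 4.57], [0, 2.65], [-2.85, 2.85]. Speed limits (rad/s): [2.79, 2.79, 3.14, 3.14, 3.14, 3.14].

INTERFACE

Orientations are given as a unit quaternion [x, y, z, w].
In Python, from station import manip gives the robot as it stands. The module is installed in compiled form; this text tells all that it offers.
- The arm moves only by the shell command python3 -m crank 'ROWS' [OPENING] [FORCE]. ROWS is JSON, a list of rows, each a list of 2 entries, a list of its own where there are three numbers: the shift along the tool's x, y, z in cm, then the turn about the tool's z in degrees. In form: [[[x, y, z], spin], ...]. A call has 1 to 10 rows; each row is the pose to reach, as a shift and turn from the pose commanded when the call began, along the tool's axes at that moment; what a row does not reach only later rows make up. A row lasts 1/10 s, in which the tool goes at most 50 mm and 8.59 degrees, less where a joint would pass 70% of its speed; a pose out of reach is approached as far as the arm can. A call with a gripper value outside its range is refused whole. OPENING is the finger opening in cm, from 0 to 8.54, set as the call begins (- or left out, the last holds). The fingers move at their own pace and stop on an object; FORCE is the grip in N (left out, the last holds). Time passes only in rows, so rows that repeat a pose let the fingers close. It gives the time, the measured TCP pose, the force and the opening at its end, in the units of the state.
- manip.sense(): the state, without advancing time (a new reading comes with each control period).
- manip.snapshot(name): name is "scene" or "top" or "wrist"; returns the picture (384x512x3 uint8, red, green, blue); there is no depth.
- manip.camera_params(name): a dict with "fx", "fy", "cx", "cy" (pixels), "pose" (4x4, takes a point from camera to world coordinates). Camera axes: x right, y up, looking along -z (the intrinsics and any distortion apply to the point x, -y, -z); pixel columns grow to the right and rows downward; lengths in m; the calibration is good to about 2 mm. A picture is of the moment at which its call begins: read the wrist's pose just before it. camera_params takes no time and is no camera call; for the wrist camera it gives the pose at the moment of the call.
- manip.sign_off(): hands the job in, once; it reports no verdict.
The state is a dict: "t": time; "q": joint angles; "qd": joint speeds; "tau": joint torques, N m; "tcp_pos": TCP position; "tool_rot": TCP orientation; "force": force on the tool from outside, world axes, zero at the start; "ft_torque": the same for the moment, N m; "finger_gap": opening from 0.0 (shut) to 1.0 (fully open).
Only numpy, scipy, OpenCV 4.12 (cv2) and the standard library are available. Lean on these libraries where they do the work, as an engineer would, in place of code of your own. Each camera call takes 0.05 s, during which the arm holds its last target. There are 200 camera calls.

TASK

Change the conduit in the holding jig: slide the jig's bolt fully back, lift the thin conduit out and lay it in the empty grey rest, then lay the thick conduit centrally across the jig's two vees and let go so that it settles there. Finally slide the bolt over it fully home into its keeper, and leave the other things on the table where they are.

Things in the scene. Friction and masses are not known exactly. Their poses are not given: they have to be found in the camera images.
- jig: Fixed conduit jig; mm. Origin on the table below the middle of the vee line; x along the vee line, y across it toward the keeper. Plate 8 thick, x -85..95, y +-36, with a tongue x 43..87 to y -166. Vee brackets at x -70..-50 and 47..83, free between them for fingers. Bolt guides at y -78..-66 and -44..-31, keeper at y 31..45, all x 50..80, up to z 88.
- nest (a point): Centre of the thick conduit when seated in the jig: jig x 0, y 0, z 48.6 mm. The 90 degree vees have their bottom line at z 26, lips at y +-24 (outside +-30) and z 50; axes as the jig.
- bolt (a joint): Round steel bolt, 14 mm across, axis at jig x 65 mm, z 75, slides along jig +y; metres. 0 = fully drawn back (tip at y -30), 0.068 = fully home, tip 7 mm deep in the keeper. Above about 0.012 it bars a conduit from the vee. Starts at 0.035 to 0.067, stays where left, takes about 3 N. Runs 3.4 mm above a seated thick conduit.
- bolt_knob (a point): Middle of the bolt's upright black knob: round post 16 mm across, from 24 mm below to 20 mm above this point (top at z 129). Moves with the bolt; lies at jig x 65, y -154 + joint, z 109. Pinch it from above at this height: the guides end 21 mm below this point.
- thick_conduit: The thick length of plain steel conduit, 32 mm across, 180 long, about 0.18 to 0.36 kg. Origin at its centre, x along its axis. Starts in one of the two rests, centre 44.6 mm above the table. Seated in the jig its centre is 48.6 mm above the table.
- thin_conduit: The thin length of plain steel conduit, 22 mm across, 180 long, about 0.12 to 0.24 kg. Origin at its centre, x along its axis. Starts in the jig's vees under the bolt, centre at z 41.6. Seated in a rest its centre is at z 37.6.
- rest_stock: Grey rest, fixed, holding the thick conduit at the start. Plate 130 (x) x 62 x 8 mm, origin on the table below its middle, x along its vee line. Two 90 degree vee brackets at x -61..-43 and 43..61, vee bottom z 22, lips at y +-24 (outside +-30), z 46; free between them for fingers.
- rest_free: The other rest, fixed, same shape and axes, empty at the start; the two may stand in either place.
- marker: Bystander: black marker pen, lying, 16x112x18 mm. Origin at the centre of its underside.
- tape_black: Bystander: roll of black tape, 58x58x26 mm. Origin at the centre of its underside.
- bulb_carton: Bystander: tall white carton 62x62x115 mm. Origin at the centre of its underside.
- tape_measure: Bystander: yellow tape measure 33x81x61 mm. Origin at the centre of its underside.
- screw_carton: Bystander: small brown carton 55x85x45 mm. Origin at the centre of its underside.
- flat_pliers: Bystander: red and yellow pliers 62x175x14 mm. Origin at the centre of its underside.
- screwdriver: Bystander: red and yellow screwdriver lying, 34x224x32 mm. Origin at the centre of its underside.

How it is judged:
On the way, in this order (a step that is already met when the one before it is completed fails the run):
1. the bolt is drawn back, at most 10 mm from its end (value of joint bolt below 0.01 m), for 0.1 s.
2. the thin conduit lies released in the vees of the empty rest (x of thin_conduit in the frame of rest_free between -0.03 and 0.03 m and y of thin_conduit in the frame of rest_free between -0.004 and 0.004 m and z of thin_conduit in the frame of rest_free between 0.0335563 and 0.0415563 m and angle between the x axis of thin_conduit and the x axis of rest_free, either way round below 0.06 rad and contact force between the fingers and thin_conduit below 0.1 N), for 0.2 s.
3. the thick conduit has settled in the jig's vees, let go, with the bolt still back (x of thick_conduit in the frame of jig between -0.02 and 0.02 m and y of thick_conduit in the frame of jig between -0.004 and 0.004 m and z of thick_conduit in the frame of jig between 0.0446274 and 0.0526274 m and angle between the x axis of thick_conduit and the x axis of jig, either way round below 0.06 rad and contact force between the fingers and thick_conduit below 0.1 N and value of joint bolt below 0.02 m), for 0.2 s.
At the end, for the whole second after the job is handed in: Bolt home (joint over 0.063). Thick conduit seated in both jig vees and thin one in both vees of the rest that was empty: each centre within 20 mm (thin: 30) lengthways, 4 mm sideways and in height of its seated place, axis within 0.06 rad of the vee line; both at rest (x of thick_conduit in the frame of jig between -0.02 and 0.02 m and y of thick_conduit in the frame of jig between -0.004 and 0.004 m and z of thick_conduit in the frame of jig between 0.0446274 and 0.0526274 m and angle between the x axis of thick_conduit and the x axis of jig, either way round below 0.06 rad and x of thin_conduit in the frame of rest_free between -0.03 and 0.03 m and y of thin_conduit in the frame of rest_free between -0.004 and 0.004 m and z of thin_conduit in the frame of rest_free between 0.0335563 and 0.0415563 m and angle between the x axis of thin_conduit and the x axis of rest_free, either way round below 0.06 rad and linear speed of each of thick_conduit, thin_conduit below 0.02 m/s and value of joint bolt above 0.063 m); the robot touches nothing.
It fails at once if a bystander is moved more than 30 mm (distance of any of marker, tape_black, bulb_carton, tape_measure, screw_carton, flat_pliers, screwdriver from where it was at the start of the episode above 0.03 m).
It also fails if it takes over 72 s, if anything falls off the work surface, if the arm or the gripper's body presses on something with over 40 N, if the wrist force passes 120 N, or if a joint passes its speed limit or range.

## Working session

There is one attempt and no reset: what is moved stays moved. The work goes in short steps, Python scripts to look and compute and a shell command to move; the robot and the scene stay as the last step left them, time stands still between calls to the robot, and variables do not carry over. Pictures are saved under pics/ and viewed, on a budget of 10 in all, crops included, one or two more only if the job needs it, and the job is handed in when it is done.

```bash
mkdir -p pics; python3 - <<'E'
from station import manip
import cv2,numpy as np
print(manip.sense(), manip.tcp_to_grasp)
for n in ["scene","top"]:
    im=manip.snapshot(n); cv2.imwrite(f"pics/{n}0.png",im[:,:,::-1]); p=manip.camera_params(n); print(n,p)
a=cv2.imread("pics/top0.png");cv2.imwrite("pics/top0b.png",cv2.resize(a,(800,600),interpolation=cv2.INTER_CUBIC))
E
```

```text
{'t': 0.0, 'q': array([ 1.00852111e+00,  5.28445204e-01,  1.43392163e+00, -1.02410233e-05,
        1.18139578e+00, -1.78522458e-01]), 'qd': array([-3.79500018e-04, -5.74399951e-04,  1.04774115e-03, -1.95326229e-03,
       -2.94183308e-04,  1.28423534e-05]), 'tau': array([ 8.65936217e-04, -4.42336857e+01, -1.78034413e+01, -3.02178414e-04,
        8.44679569e-03, -1.67855268e-05]), 'tcp_pos': array([0.23359739, 0.57892272, 0.23034035]), 'tool_rot': array([ 1.90699146e-01,  9.81647930e-01, -1.01311673e-03, -3.88336043e-04]), 'force': array([ 0.31751155,  0.52414117, -0.37758984]), 'ft_torque': array([0.00720924, 0.00264873, 0.02091396]), 'finger_gap': 0.9965266626403192} 0.0187
scene {'fx': 418.33437628844814, 'fy': 418.33437628844814, 'cx': 259.11192689310184, 'cy': 190.34303319246692, 'pose': array([[ 0.88843113,  0.24113068, -0.39057153,  0.08242455],
       [-0.45894826,  0.45270561, -0.76447637, -0.83011786],
       [-0.00752479,  0.85843673,  0.51286427,  0.74351573],
       [ 0.        ,  0.        ,  0.        ,  1.        ]])}
top {'fx': 453.2934580321915, 'fy': 453.2934580321915, 'cx': 257.6146850326101, 'cy': 190.91911693674905, 'pose': array([[-0.018135  ,  0.98752728, -0.15640011,  0.37494223],
       [-0.99981599, -0.01693288,  0.00901517,  0.11713141],
       [ 0.00625443,  0.15653482,  0.98765264,  1.1973117 ],
       [ 0.        ,  0.        ,  0.        ,  1.        ]])}
```

View pics/top0b.png

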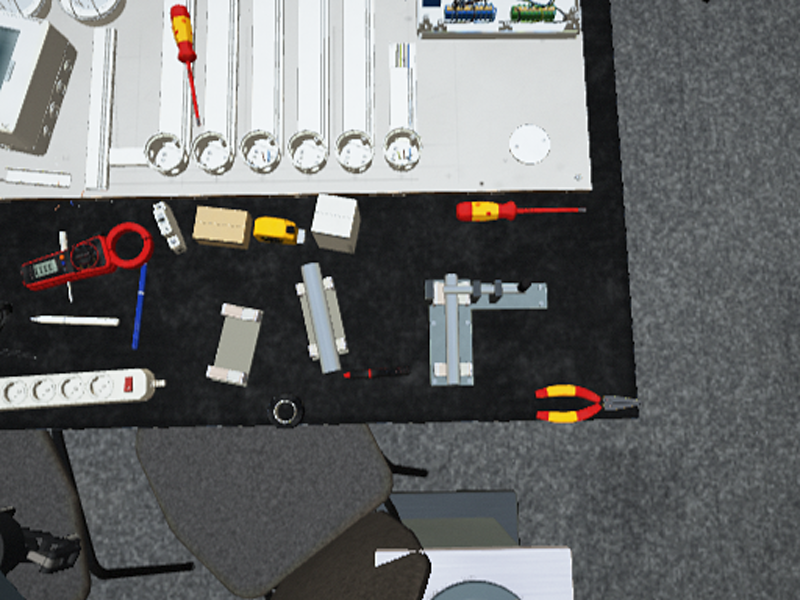

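View pics/scene0.png

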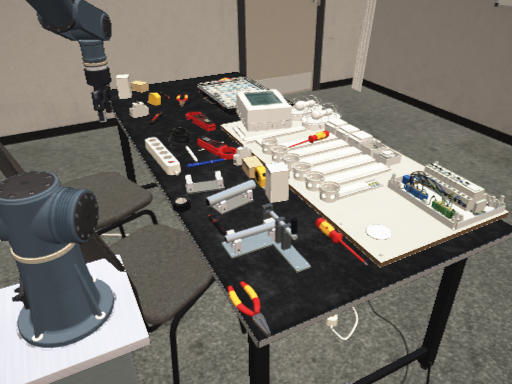

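The top view (800 px wide) shows the jig at about (450,330) with its tongue to the right and the bolt along (470–525,288). The thick conduit is in its rest at (322,318), and the empty rest is at (235,345). The scene view agrees. Next I'll enlarge the work area.

```bash
cat > h.py <<'E'
from station import manip
import numpy as np, cv2, json
def ray(p,u,v):
    d=np.array([(u-p["cx"])/p["fx"],-(v-p["cy"])/p["fy"],-1.]); R=p["pose"][:3,:3]; return p["pose"][:3,3],R@d
def onplane(p,u,v,z):
    o,d=ray(p,u,v); return o+d*(z-o[2])/d[2]
def proj(p,X):
    c=p["pose"][:3,:3].T@(np.asarray(X)-p["pose"][:3,3]); return np.array([p["cx"]+p["fx"]*c[0]/-c[2],p["cy"]+p["fy"]*c[1]/c[2]])
def tri(p1,uv1,p2,uv2):
    o1,d1=ray(p1,*uv1);o2,d2=ray(p2,*uv2)
    s=np.linalg.lstsq(np.c_[d1,-d2],o2-o1,rcond=None)[0]
    a,b=o1+s[0]*d1,o2+s[1]*d2; return (a+b)/2,np.linalg.norm(a-b)
def yaw(s):
    from scipy.spatial.transform import Rotation as Ro
    R=Ro.from_quat(s["tool_rot"]).as_matrix(); return R
E
python3 - <<'E'
import cv2
a=cv2.imread("pics/top0.png")[155:255,125:360]
cv2.imwrite("pics/crop.png",cv2.resize(a,None,fx=3.4,fy=3.4,interpolation=cv2.INTER_CUBIC))
E
```

```text
(no output)
```

View pics/crop.png

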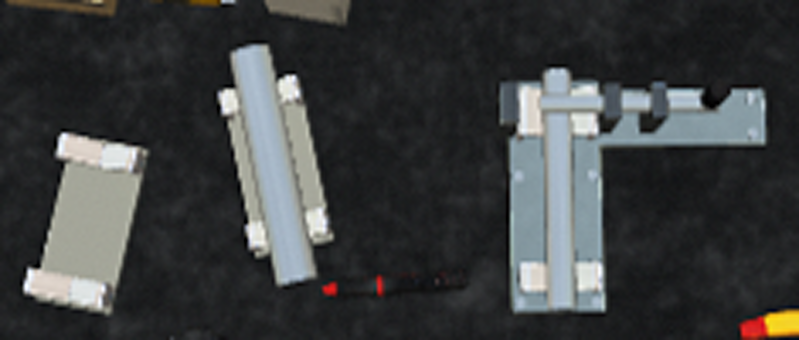

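```bash
python3 - <<'E'
from h import *
p=manip.camera_params("top")
W=lambda x,y,z:onplane(p,125+(x+.5)/3.4-.5,155+(y+.5)/3.4-.5,z)
J=[((513,313),(-85,36)),((606,312),(-85,-36)),((766,90),(87,-166)),((766,145),(43,-166)),((604,145),(43,-36))]
P=np.array([W(*a,.008)[:2] for a,_ in J]);L=np.array([b for _,b in J])/1000
lc,pc=L.mean(0),P.mean(0);H=(L-lc).T@(P-pc);th=np.arctan2(H[0,1]-H[1,0],H[0,0]+H[1,1])
R=np.array([[np.cos(th),-np.sin(th)],[np.sin(th),np.cos(th)]]);t=pc-R@lc
print("jig",t,np.degrees(th),"res mm",((L@R.T+t-P)*1000).round(1).tolist())
for nm,a in dict(nest=(0,0),knob35=(.065,-.154+.035),keeper=(.065,.038)).items(): print(nm,t+R@np.array(a))
k=W(718,88,.129);print("knobtop",k,"in jig",R.T@(k[:2]-t))
a,b=W(557,68,.05),W(561,311,.05);print("thin",(a+b)/2,np.linalg.norm(a-b),np.degrees(np.arctan2(*(a-b)[1::-1])))
a,b=W(251,45,.05),W(295,283,.05);print("thick",(a+b)/2,np.linalg.norm(a-b),np.degrees(np.arctan2(*(a-b)[1::-1])))
c=[W(62,132,.046),W(148,150,.046)];d=[W(24,292,.008),W(108,314,.008)]
a=sum(c)/2;b=sum(d)/2;print("rest",(a+b)/2,np.linalg.norm(a-b),np.degrees(np.arctan2(*(a-b)[1::-1])),np.linalg.norm(c[0]-c[1]))
s=manip.sense();print(yaw(s).round(3))
print(manip.camera_params("wrist"))
E
```

```text
jig [0.50032737 0.02605175] -0.4625593753286585 res mm [[0.3, 0.5], [0.3, -0.2], [0.4, -0.0], [0.0, -1.9], [-1.1, 1.6]]
nest [0.50032737 0.02605175]
knob35 [ 0.56436455 -0.09346913]
keeper [0.56563203 0.06352576]
knobtop [ 0.56611716 -0.0805648   0.129     ] in jig [ 0.06664837 -0.10608194]
thin [0.50621464 0.02749262 0.05      ] 0.18305547834922153 -0.7233018363342181
thick [0.52913591 0.24172706 0.05      ] 0.1835980138653532 10.350013657758735
rest [0.48864846 0.38652994 0.027     ] 0.13020678285137163 -16.797016986478635 0.06664283050398216
[[-0.927  0.374 -0.001]
 [ 0.374  0.927 -0.002]
 [ 0.    -0.002 -1.   ]]
{'fx': 290.38499934546905, 'fy': 290.38499934546905, 'cx': 257.22196425049697, 'cy': 188.08846853942683, 'pose': array([[ 0.37413555, -0.88775055, -0.26818194,  0.16538338],
       [ 0.92737242,  0.35761081,  0.10997683,  0.60664187],
       [-0.00172723, -0.28985078,  0.95707029,  0.37241743],
       [ 0.        ,  0.        ,  0.        ,  1.        ]])}
```

Jig pose fits to within 2 mm; lengths (183/184/130 mm) and bolt ≈0.048 are plausible. Next I'll move to a mid overview with the tool aligned to the jig.

```bash
python3 -m crank '[[[-4,-3,0],-3],[[-8,-6,0],-7],[[-12,-9,0],-11],[[-16,-12,0],-15],[[-20,-15,0],-18],[[-24,-17,0],-21.5],[[-28,-20,0],-21.5],[[-33,-22.5,0],-21.5],[[-36,-24.5,-1],-21.5],[[-38,-25.5,-2],-21.5]]' 8.54
python3 -m crank '[[[0,0,0],0],[[0,0,0],0],[[0,0,0],0]]'
python3 - <<'E'
from h import *
print(manip.sense()["qd"])
p=manip.camera_params("wrist");im=manip.snapshot("wrist");cv2.imwrite("pics/w1.png",cv2.resize(im[:,:,::-1],(800,600),interpolation=cv2.INTER_CUBIC));np.save("w1.npy",p,allow_pickle=True)
print(yaw(manip.sense()).round(4))
E
```

```text
t: 1.1
tcp_pos: [0.4924, 0.1977, 0.251]
tool_rot: [0.006, 1.0, -0.0, -0.0]
force: [-0.6, 0.3, 0.7]
finger_gap: 0.996
t: 1.4
tcp_pos: [0.4893, 0.2015, 0.2506]
tool_rot: [0.004, 1.0, -0.0, -0.001]
force: [-0.2, -0.3, -0.2]
finger_gap: 0.997
[ 0.01435555 -0.00093277  0.00080126 -0.00155412 -0.00155349 -0.00248728]
[[-1.0e+00  6.9e-03 -2.2e-03]
 [ 6.9e-03  1.0e+00 -1.0e-04]
 [ 2.2e-03 -1.0e-04 -1.0e+00]]
```

View pics/w1.png

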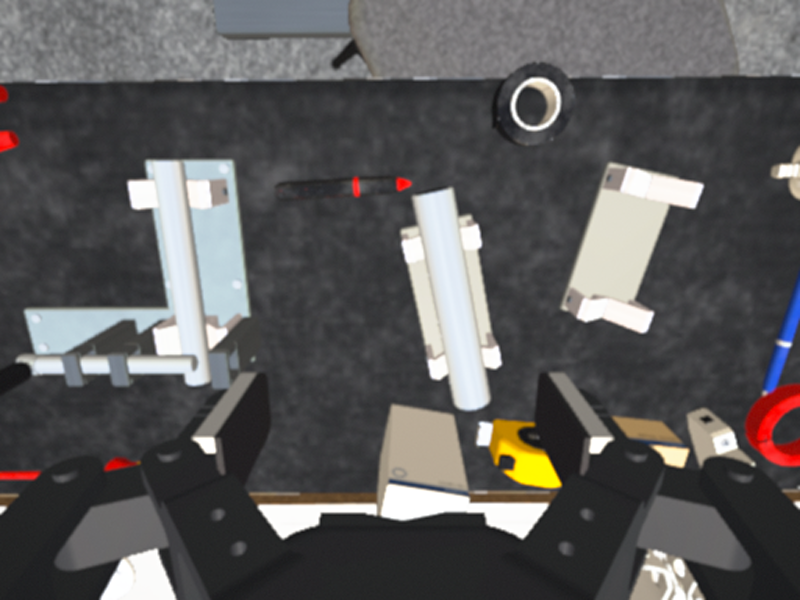

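The wrist view (800 px) shows the jig plate corners at (146,160), (233,159) and (25,310). The thick conduit runs from (434,190) to (470,407). In the empty rest, the right-hand lips are at (703,184)/(697,207) and (653,312)/(645,331). I'll compute from these and compare with the top camera.

```bash
python3 - <<'E'
from h import *
p=np.load("w1.npy",allow_pickle=True).item()
W=lambda x,y,z:onplane(p,(x+.5)/1.5625-.5,(y+.5)/1.5625-.5,z)
for a,b in {(146,160):(-85,-36),(233,159):(-85,36),(25,310):(43,-166)}.items():
    th=np.radians(-.46);R=np.array([[np.cos(th),-np.sin(th)],[np.sin(th),np.cos(th)]])
    w=W(*a,.008);print("jig org",w[:2]-R@(np.array(b)/1000))
for q in [(703,184),(697,207),(653,312),(645,331)]: print("lip",W(*q,.046))
e=[W(600,190,.008),W(573,290,.008),W(668,205,.008),W(638,297,.008)]
for q in e:print("edge",q)
for a,b in ((e[0],e[1]),(e[2],e[3])): print(np.degrees(np.arctan2(*(b-a)[1::-1])))
a,b=W(434,190,.052),W(470,407,.052);print("thick",(a+b)/2,np.linalg.norm(a-b),np.degrees(np.arctan2(*(b-a)[1::-1])))
a,b=W(169,161,.048),W(196,383,.048);print("thin",(a+b)/2,np.linalg.norm(a-b),np.degrees(np.arctan2(*(b-a)[1::-1])))
print("tape knob?",W(10,378,.109))
E
```

```text
jig org [0.50142417 0.02879658]
jig org [0.50057709 0.02762944]
jig org [0.50225315 0.02969539]
lip [0.43619223 0.4253715  0.046     ]
lip [0.45306811 0.42394695 0.046     ]
lip [0.53662665 0.40347393 0.046     ]
lip [0.55302008 0.3994261  0.046     ]
edge [0.44264623 0.36545368 0.008     ]
edge [0.52880041 0.35181914 0.008     ]
edge [0.45531595 0.42375141 0.008     ]
edge [0.535687   0.41013296 0.008     ]
-8.992902355517797
-9.617117409227705
thick [0.52865304 0.24139659 0.052     ] 0.18286307980599273 10.346655685246951
thin [0.50670209 0.02923502 0.048     ] 0.17961586885010625 -1.629353828449119
tape knob? [ 0.55976006 -0.0703976   0.109     ]
```

```bash
python3 - <<'E'
from h import *
def edges(name,im,p,poly):
    print(name)
    m0=np.zeros(im.shape[:2],np.uint8);cv2.fillPoly(m0,[np.int32(poly)],1)
    g=im.astype(int); V=g.max(2)
    m=(m0>0)&(V>110)
    L,Rr=[],[]
    for v in range(im.shape[0]):
        c=np.flatnonzero(m[v])
        if len(c)>10:
            L.append(onplane(p,c[0]-.5,v,.008)[:2]);Rr.append(onplane(p,c[-1]+.5,v,.008)[:2])
    for E in (L,Rr):
        E=np.float32(E);vx,vy,x0,y0=cv2.fitLine(E,cv2.DIST_HUBER,0,.001,.001).ravel()
        if vx<0:vx,vy=-vx,-vy
        print(len(E),"yaw",np.degrees(np.arctan2(vy,vx)),"pt at x=.495: y",y0+(.495-x0)*vy/vx, "xr",E[:,0].min(),E[:,0].max())
w=cv2.resize(cv2.imread("pics/w1.png"),(512,384),interpolation=cv2.INTER_AREA)
s=1/1.5625
edges("wrist",w,np.load("w1.npy",allow_pickle=True).item(),np.array([(560,212),(700,212),(700,285),(560,285)])*s)
t=cv2.imread("pics/top0.png")
q=np.array([(20,182),(160,182),(160,260),(20,260)])/3.4+[125,155]
edges("top",t,manip.camera_params("top"),q)
E
```

```text
wrist
48 yaw -12.61451 pt at x=.495: y 0.35224926 xr 0.4600068 0.5238604
48 yaw -12.467473 pt at x=.495: y 0.41682398 xr 0.4604697 0.52432585
top
24 yaw -13.010066 pt at x=.495: y 0.41637722 xr 0.46258703 0.52289075
24 yaw -11.98128 pt at x=.495: y 0.35489398 xr 0.46147725 0.5218379
```

Rest: both views give yaw −12.5°, width 63 mm and centre about (0.489, 0.3855). Now to above the knob.

```bash
python3 -m crank '[[[-1,-4,0],0],[[-2,-8,0],0],[[-3,-12,0],0],[[-4,-16,0],0],[[-6,-21,2],0],[[-7,-25,4],0],[[-7.6,-27.5,6],0],[[-7.9,-28.1,7],0],[[-7.9,-28.1,7],0],[[-7.9,-28.1,7],0]]' 5.5 40
python3 -m crank '[[[0,0,0],0],[[0,0,0],0],[[0,0,0],0]]'
python3 - <<'E'
from h import *
p=manip.camera_params("wrist");im=manip.snapshot("wrist");cv2.imwrite("pics/w2.png",im[:,:,::-1]);np.save("w2.npy",p,allow_pickle=True)
print(manip.sense()["tcp_pos"],[proj(p,(.566,-.0805,z)) for z in (.129,.109)])
E
```

```text
t: 2.45
tcp_pos: [0.567, -0.079, 0.1813]
tool_rot: [0.003, 1.0, 0.0, -0.001]
force: [0.6, 0.7, 0.8]
finger_gap: 0.644
t: 2.75
tcp_pos: [0.5677, -0.0799, 0.1822]
tool_rot: [0.004, 1.0, -0.0, 0.001]
force: [0.6, -0.2, -0.3]
finger_gap: 0.648
[ 0.56765277 -0.08017311  0.18208209] [array([256.72497313, 205.27597104]), array([256.77650335, 196.36147655])]
```

View pics/w2.png

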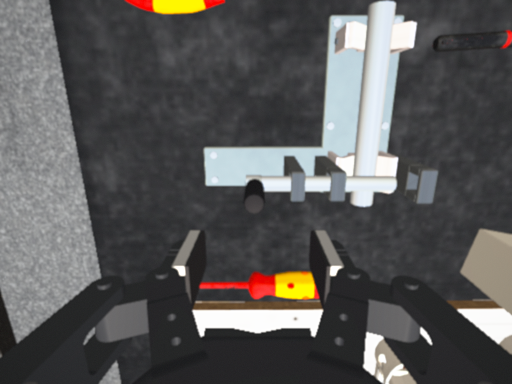

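The knob top is at (254,203) against a predicted (257,205), so it agrees to within 2 mm. Descend and pinch.

```bash
python3 -m crank '[[[0.2,-0.2,2],0],[[0.2,-0.2,4],0],[[0.2,-0.2,6],0],[[0.2,-0.2,7.5],0],[[0.2,-0.2,8.5],0],[[0.2,-0.2,8.5],0],[[0.2,-0.2,8.5],0]]' 5.5
python3 -m crank '[[[0,0,0],0],[[0,0,0],0],[[0,0,0],0],[[0,0,0],0],[[0,0,0],0],[[0,0,0],0],[[0,0,0],0]]' 0.5 40
```

```text
t: 3.5
tcp_pos: [0.5658, -0.0829, 0.0967]
tool_rot: [0.004, 1.0, -0.0, 0.0]
force: [0.5, -0.0, 0.5]
finger_gap: 0.645
t: 4.2
tcp_pos: [0.5659, -0.0829, 0.0971]
tool_rot: [0.004, 1.0, -0.0, 0.001]
force: [-0.9, 0.7, 5.3]
finger_gap: 0.177
```

```bash
python3 -m crank '[[[0,-0.7,0],0],[[0,-1.4,0],0],[[0,-2.1,0],0],[[0,-2.8,0],0],[[0,-3.4,0],0],[[0,-3.8,0],0],[[0,-4,0],0],[[0,-4.2,0],0],[[0,-4.3,0],0],[[0,-4.3,0],0]]'
python3 -m crank '[[[0,-0.1,0],0],[[0,-0.2,0],0],[[0,-0.3,0],0],[[0,-0.3,0],0]]'
```

```text
t: 5.2
tcp_pos: [0.5657, -0.1255, 0.0972]
tool_rot: [0.005, 1.0, 0.0, 0.001]
force: [-0.2, 2.2, 6.3]
finger_gap: 0.173
t: 5.6
tcp_pos: [0.5657, -0.1274, 0.0972]
tool_rot: [0.005, 1.0, 0.001, 0.001]
force: [0.7, 5.4, 5.9]
finger_gap: 0.172
```

```bash
python3 -m crank '[[[0,0.1,0],0],[[0,0.1,0],0],[[0,0.1,0],0],[[0,0.1,0],0],[[0,0.1,-3],0],[[0,0.1,-7],0],[[0,2,-10],0],[[2,6,-10],0],[[4,10,-10],0],[[5,13,-10],0]]' 5.5
python3 -m crank '[[[0.6,1.5,0],0],[[1.1,2.5,0],0],[[1.1,2.5,0],0],[[1.1,2.5,0],0]]'
python3 - <<'E'
from h import *
p=manip.camera_params("wrist");im=manip.snapshot("wrist");cv2.imwrite("pics/w3.png",im[:,:,::-1]);np.save("w3.npy",p,allow_pickle=True)
print(manip.sense()["tcp_pos"],yaw(manip.sense()).round(3),[proj(p,X) for X in ((.506,.027,.0526),(.416,.0275,.0526),(.596,.0265,.0526))])
E
```

```text
t: 6.6
tcp_pos: [0.5138, 0.0033, 0.1964]
tool_rot: [0.004, 1.0, 0.0, -0.001]
force: [0.0, 0.4, -0.3]
finger_gap: 0.644
t: 7.0
tcp_pos: [0.5063, 0.0257, 0.1963]
tool_rot: [0.004, 1.0, -0.0, 0.001]
force: [0.8, -0.7, -0.2]
finger_gap: 0.643
[0.50643256 0.02551693 0.19631933] [[-1.     0.01   0.001]
 [ 0.01   1.    -0.001]
 [-0.001 -0.001 -1.   ]] [array([258.75731052, 175.49970937]), array([258.61158474,  81.13719167]), array([258.87922852, 254.44585768])]
```

View pics/w3.png

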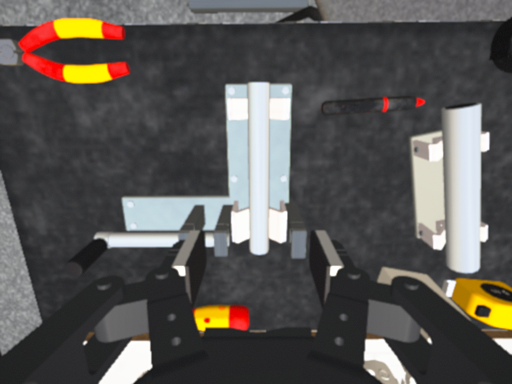

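The thin conduit spans (259,82)–(259,254), exactly as predicted, and the bolt is clear of it. Descend, grip, lift.

```bash
python3 -m crank '[[[0,0.1,3],0],[[0,0.15,6],0],[[0,0.15,9],0],[[0,0.15,12],0],[[0,0.15,14.5],0],[[0,0.15,16.3],0],[[0,0.15,17.1],0],[[0,0.15,17.1],0],[[0,0.15,17.1],0]]'
python3 -m crank '[[[0,0,0],0],[[0,0,0],0],[[0,0,0],0],[[0,0,0],0],[[0,0,0],0],[[0,0,0],0]]' 1 50
python3 -m crank '[[[0,0,-1],0],[[0,0,-2],0],[[0,0,-4],0],[[0,0,-6.5],0],[[0,0,-9.5],0],[[0,0,-12.5],0],[[0,0,-14.5],0],[[0,0,-15],0],[[0,0,-15],0]]'
```

```text
t: 7.95
tcp_pos: [0.5062, 0.0276, 0.0257]
tool_rot: [0.005, 1.0, -0.0, 0.001]
force: [0.1, 0.7, 0.4]
finger_gap: 0.643
t: 8.55
tcp_pos: [0.5061, 0.027, 0.0265]
tool_rot: [0.004, 1.0, -0.001, 0.001]
force: [-1.5, -5.1, 4.2]
finger_gap: 0.241
t: 9.45
tcp_pos: [0.5055, 0.0284, 0.1763]
tool_rot: [0.004, 1.0, -0.0, 0.001]
force: [-0.0, -0.3, -2.8]
finger_gap: 0.235
```

```bash
python3 -m crank '[[[0.1,2,0],0],[[0.3,5,0],1],[[0.5,9,0],3],[[0.8,13,0],5],[[1,17,0],7],[[1.2,21,0],9],[[1.4,25,0],11],[[1.6,29,0],12],[[1.8,32,0],12],[[1.9,34,0],12]]'
python3 -m crank '[[[0.05,1.3,0],0],[[0.05,1.7,0],0],[[0.05,1.7,0],0],[[0.05,1.7,0],0],[[0.05,1.7,0],0]]'
python3 - <<'E'
from h import *
p=manip.camera_params("wrist");im=manip.snapshot("wrist");np.save("w4.npy",p,allow_pickle=True)
R=lambda a,b:(.489+a*np.cos(-.218)-b*np.sin(-.218),.3855+a*np.sin(-.218)+b*np.cos(-.218))
o=im[:,:,::-1].copy()
for a in (-.061,.061):
  for b in (-.03,.03):
    u=proj(p,(*R(a,b),.046));cv2.circle(o,tuple(int(x) for x in u.round()),2,(0,0,255),-1)
cv2.imwrite("pics/w4.png",cv2.resize(o,(800,600),interpolation=cv2.INTER_CUBIC))
print(manip.sense()["tcp_pos"],yaw(manip.sense()).round(3))
E
```

```text
t: 10.45
tcp_pos: [0.4875, 0.3703, 0.1731]
tool_rot: [0.108, 0.994, -0.001, -0.002]
force: [1.5, -0.3, -2.8]
finger_gap: 0.237
t: 10.95
tcp_pos: [0.4926, 0.3838, 0.1752]
tool_rot: [0.109, 0.994, -0.0, -0.0]
force: [-0.3, 0.6, -1.6]
finger_gap: 0.237
[0.49263354 0.38393275 0.17531819] [[-0.976  0.218 -0.   ]
 [ 0.218  0.976 -0.   ]
 [ 0.    -0.    -1.   ]]
```

View pics/w4.png

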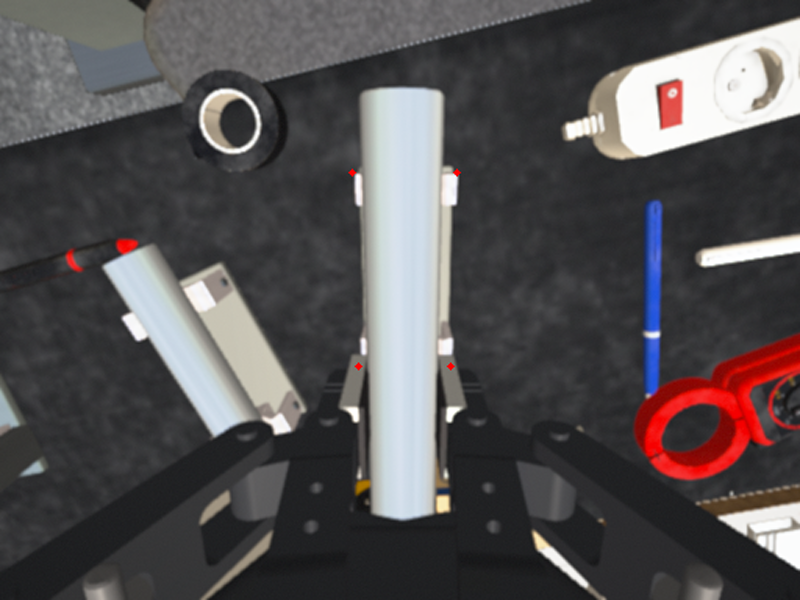

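The carried conduit lies along the rest. The lips at x≈357 and 457 match the projected corners to about 1 mm. Lower and release.

```bash
python3 -m crank '[[[0.2,0.1,3],0],[[0.4,0.2,6],0],[[0.4,0.2,9],0],[[0.4,0.2,11.5],0],[[0.4,0.2,13.3],0],[[0.4,0.2,14.3],0],[[0.4,0.2,14.8],0],[[0.4,0.2,15.1],0],[[0.4,0.2,15.1],0],[[0.4,0.2,15.1],0]]'
python3 -m crank '[[[0,0,0],0],[[0,0,0.1],0],[[0,0,0.2],0],[[0,0,0.2],0]]'
```

```text
t: 12.0
tcp_pos: [0.4896, 0.3882, 0.0253]
tool_rot: [0.109, 0.994, 0.001, 0.001]
force: [0.4, -0.0, -2.9]
finger_gap: 0.237
t: 12.4
tcp_pos: [0.4893, 0.3877, 0.0232]
tool_rot: [0.109, 0.994, -0.0, 0.0]
force: [-1.6, -2.1, 3.9]
finger_gap: 0.236
```

```bash
python3 -m crank '[[[0,0,0],0],[[0,0,0],0],[[0,0,0],0],[[0,0,0],0],[[0,0,0],0],[[0,0,-2],0],[[0,0,-5],0],[[0,0,-10],0],[[0,0,-14],0],[[0,0,-17],0]]' 5.5
python3 -m crank '[[[-1,-2,-0.5],-4],[[-2.5,-5,-0.5],-11],[[-4.5,-9,-0.5],-19],[[-6,-12,-0.5],-22.8],[[-7,-13.4,-0.5],-22.8],[[-7,-13.4,-0.5],-22.8],[[-7,-13.4,-0.5],-22.8],[[-7,-13.4,-0.5],-22.8]]' 6
python3 - <<'E'
from h import *
p=manip.camera_params("wrist");im=manip.snapshot("wrist");np.save("w5.npy",p,allow_pickle=True)
o=im[:,:,::-1].copy();th=np.radians(10.35)
for a in (-.09,0,.09):
    u=proj(p,(.5288+a*np.cos(th),.2415+a*np.sin(th),.0606));cv2.circle(o,tuple(int(x) for x in u.round()),2,(0,0,255),-1)
th=np.radians(-12.5)
for a in (-.09,0,.09):
    u=proj(p,(.4892+a*np.cos(th),.3865+a*np.sin(th),.0486));cv2.circle(o,tuple(int(x) for x in u.round()),2,(0,0,255),-1)
cv2.imwrite("pics/w5.png",cv2.resize(o,(800,600),interpolation=cv2.INTER_CUBIC))
print(manip.sense()["tcp_pos"],yaw(manip.sense()).round(3))
E
```

```text
t: 13.4
tcp_pos: [0.4898, 0.3883, 0.1953]
tool_rot: [0.109, 0.994, 0.001, 0.001]
force: [0.9, -0.5, -0.2]
finger_gap: 0.643
t: 14.2
tcp_pos: [0.528, 0.2432, 0.1972]
tool_rot: [-0.09, 0.996, 0.0, -0.0]
force: [-0.1, 0.5, -0.6]
finger_gap: 0.7
[0.52786214 0.24324402 0.19719867] [[-0.984 -0.18  -0.   ]
 [-0.18   0.984  0.   ]
 [ 0.     0.    -1.   ]]
```

View pics/w5.png

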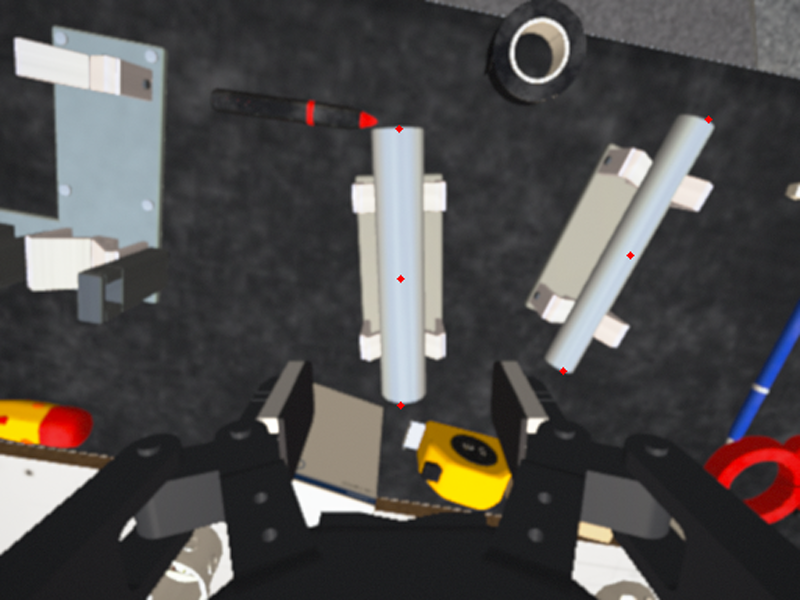

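Thick conduit: the dots lie on its axis, so it's centred between the fingers. Thin conduit: it appears seated in the rest. I'll verify it by casting rays onto the axis height, since the dots used its top surface.

```bash
python3 - <<'E'
from h import *
p=np.load("w5.npy",allow_pickle=True).item()
W=lambda x,y,z:onplane(p,(x+.5)/1.5625-.5,(y+.5)/1.5625-.5,z)
a,b=W(696,120,.0376),W(562,366,.0376);print("thin",(a+b)/2,np.linalg.norm(a-b),np.degrees(np.arctan2(*(b-a)[1::-1])))
a,b=W(398,128,.058),W(403.5,403,.058);print("thick",(a+b)/2,np.linalg.norm(a-b),np.degrees(np.arctan2(*(b-a)[1::-1])))
E
```

```text
thin [0.48958662 0.38823271 0.0376    ] 0.18060893404954698 -11.144427136177654
thick [0.52863208 0.24237178 0.058     ] 0.18065052806604676 11.436997267411057
```

```bash
python3 -m crank '[[[0,-0.1,3],0],[[0,-0.1,6],0],[[0,-0.1,9],0],[[0,-0.1,12],0],[[0,-0.1,14.5],0],[[0,-0.1,16.3],0],[[0,-0.1,17],0],[[0,-0.1,17],0],[[0,-0.1,17],0]]'
python3 -m crank '[[[0,0,0],0],[[0,0,0],0],[[0,0,0],0],[[0,0,0],0],[[0,0,0],0],[[0,0,0],0]]' 2 60
python3 -m crank '[[[0,0,-1],0],[[0,0,-2],0],[[0,0,-4],0],[[0,0,-6.5],0],[[0,0,-9.5],0],[[0,0,-12.5],0],[[0,0,-14.5],0],[[0,0,-15],0],[[0,0,-15],0],[[0,0,-15],0]]'
```

```text
t: 15.15
tcp_pos: [0.529, 0.2416, 0.028]
tool_rot: [-0.09, 0.996, 0.0, 0.001]
force: [0.6, -0.4, -0.3]
finger_gap: 0.702
t: 15.75
tcp_pos: [0.5291, 0.2423, 0.0289]
tool_rot: [-0.09, 0.996, 0.001, 0.001]
force: [-1.3, 4.5, 4.8]
finger_gap: 0.359
t: 16.75
tcp_pos: [0.5276, 0.2404, 0.1763]
tool_rot: [-0.09, 0.996, -0.0, -0.001]
force: [-0.7, 0.3, -2.0]
finger_gap: 0.352
```

```bash
python3 -m crank '[[[0.6,-2,0],1],[[1.6,-5,0],3],[[2.6,-8,0],5],[[3.6,-11,0],7],[[4.6,-14,0],9],[[5.5,-17,0],10.8],[[6.2,-19.5,0],10.8],[[6.5,-20.5,0],10.8],[[6.5,-20.5,0],10.8],[[6.5,-20.5,0],10.8]]'
python3 -m crank '[[[0,0,0],0],[[0,0,0],0],[[0,0,0],0]]'
python3 - <<'E'
from h import *
p=manip.camera_params("wrist");im=manip.snapshot("wrist");np.save("w6.npy",p,allow_pickle=True)
o=im[:,:,::-1].copy();th=np.radians(-.5)
for a,b,z in ((-.07,-.03,.05),(-.07,.03,.05),(-.085,-.036,.008),(-.085,.036,.008),(.043,-.166,.008)):
    u=proj(p,(.5005+a*np.cos(th)-b*np.sin(th),.0268+a*np.sin(th)+b*np.cos(th),z));cv2.circle(o,tuple(int(x) for x in u.round()),2,(0,0,255),-1)
cv2.imwrite("pics/w6.png",cv2.resize(o,(800,600),interpolation=cv2.INTER_CUBIC))
print(manip.sense()["tcp_pos"],yaw(manip.sense()).round(3))
E
```

```text
t: 17.75
tcp_pos: [0.5009, 0.0282, 0.1767]
tool_rot: [0.004, 1.0, 0.0, -0.001]
force: [0.4, -0.2, -3.9]
finger_gap: 0.354
t: 18.05
tcp_pos: [0.5013, 0.0284, 0.1773]
tool_rot: [0.004, 1.0, 0.0, 0.0]
force: [-0.4, -0.0, -2.9]
finger_gap: 0.351
[0.50129008 0.0282413  0.1773373 ] [[-1.     0.007  0.   ]
 [ 0.007  1.     0.   ]
 [-0.     0.    -1.   ]]
```

View pics/w6.png

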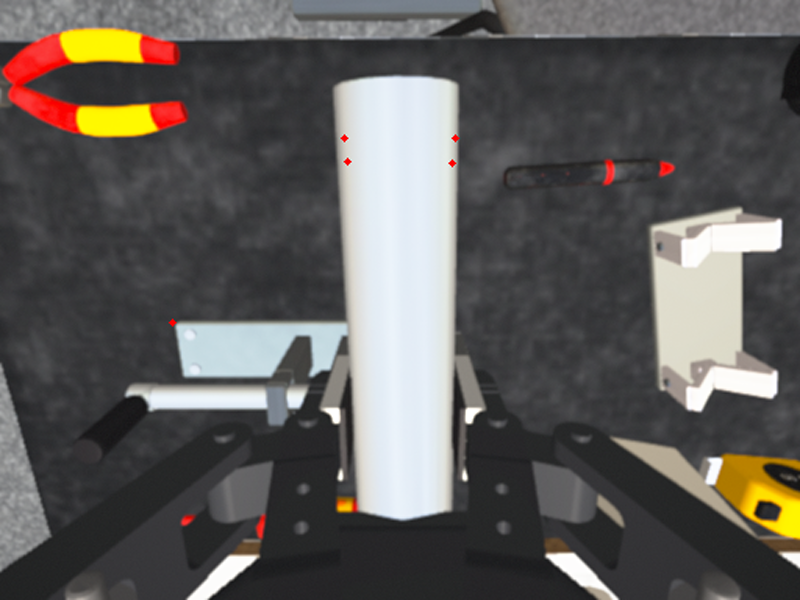

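The tongue corner at (173,322) coincides with the projection and the conduit is straight over the vees. Lower it.

```bash
python3 -m crank '[[[0,-0.1,3],0],[[0,-0.1,6],0],[[0,-0.1,9],0],[[0,-0.1,11],0],[[0,-0.1,12.7],0],[[0,-0.1,13.6],0],[[0,-0.1,14.1],0],[[0,-0.1,14.3],0],[[0,-0.1,14.3],0],[[0,-0.1,14.3],0]]'
python3 -m crank '[[[0,0,0.1],0],[[0,0,0.15],0],[[0,0,0.2],0],[[0,0,0.2],0]]'
```

```text
t: 19.1
tcp_pos: [0.5018, 0.0265, 0.035]
tool_rot: [0.004, 1.0, -0.0, 0.001]
force: [-0.1, -0.1, -2.3]
finger_gap: 0.358
t: 19.5
tcp_pos: [0.5019, 0.0265, 0.0335]
tool_rot: [0.005, 1.0, 0.0, 0.001]
force: [-1.5, 0.1, 5.9]
finger_gap: 0.361
```

```bash
python3 -m crank '[[[0,0,0],0],[[0,0,0],0],[[0,0,0],0],[[0,0,0],0],[[0,0,0],0],[[0,0,-2],0],[[0,0,-5],0],[[0,0,-10],0],[[0,0,-14],0],[[0,0,-16],0]]' 6
python3 -m crank '[[[-1,-2,0],0],[[-2.5,-6,0],0],[[-4.5,-10,0],0],[[-6,-14,0],0],[[-6.5,-15.4,0],0],[[-6.5,-15.4,0],0],[[-6.5,-15.4,0],0],[[-6.5,-15.4,0],0]]' 5.5 40
python3 - <<'E'
from h import *
p=manip.camera_params("wrist");im=manip.snapshot("wrist");np.save("w7.npy",p,allow_pickle=True)
o=im[:,:,::-1].copy()
for X in ((.5655,-.1275,.129),(.4115,.0275,.0646),(.5915,.026,.0646)):
    cv2.circle(o,tuple(int(x) for x in proj(p,X).round()),2,(0,0,255),-1)
cv2.imwrite("pics/w7.png",cv2.resize(o,(800,600),interpolation=cv2.INTER_CUBIC))
print(manip.sense()["tcp_pos"],yaw(manip.sense()).round(3))
E
```

```text
t: 20.5
tcp_pos: [0.5028, 0.0264, 0.1957]
tool_rot: [0.004, 1.0, -0.0, 0.003]
force: [0.9, 0.0, 0.4]
finger_gap: 0.706
t: 21.3
tcp_pos: [0.5638, -0.126, 0.192]
tool_rot: [0.004, 1.0, 0.001, -0.001]
force: [-0.6, 1.0, -0.6]
finger_gap: 0.648
[ 0.56399025 -0.12604101  0.19214359] [[-1.     0.007 -0.001]
 [ 0.007  1.     0.001]
 [ 0.001  0.001 -1.   ]]
```

View pics/w7.png

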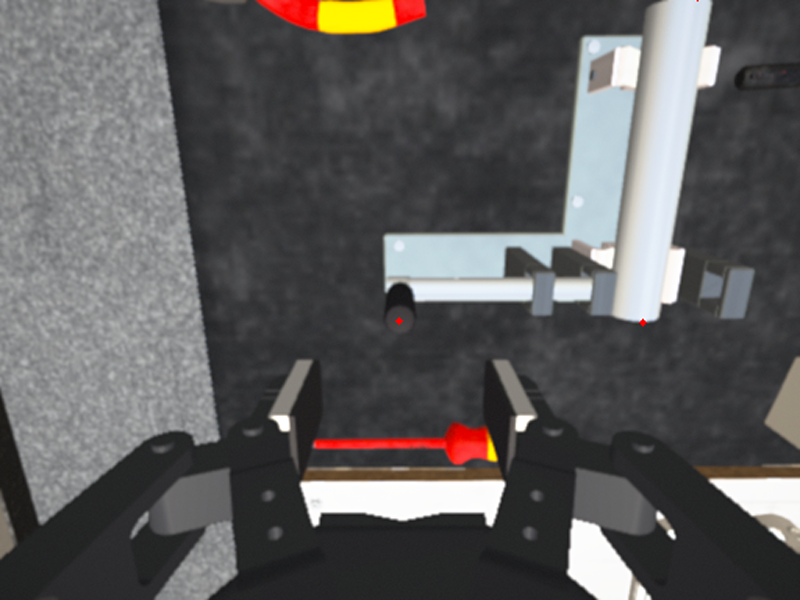

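The knob is at (399,318), right on its dot. The thick conduit lies in both vees, clear of the bolt. Pinch and drive the bolt home.

```bash
python3 -m crank '[[[-0.15,-0.15,2],0],[[-0.15,-0.15,4],0],[[-0.15,-0.15,6],0],[[-0.15,-0.15,8],0],[[-0.15,-0.15,9.2],0],[[-0.15,-0.15,9.4],0],[[-0.15,-0.15,9.4],0]]' 5.5
python3 -m crank '[[[0,0,0],0],[[0,0,0],0],[[0,0,0],0],[[0,0,0],0],[[0,0,0],0],[[0,0,0],0],[[0,0,0],0]]' 0.5 40
python3 -m crank '[[[0,0.7,0],0],[[0,1.4,0],0],[[0,2.1,0],0],[[0,2.8,0],0],[[0,3.5,0],0],[[0,4.2,0],0],[[0,4.9,0],0],[[0,5.5,0],0],[[0,6,0],0],[[0,6,0],0]]'
```

```text
t: 22.05
tcp_pos: [0.5665, -0.1289, 0.0984]
tool_rot: [0.004, 1.0, 0.0, -0.0]
force: [1.8, -0.6, 0.1]
finger_gap: 0.647
t: 22.75
tcp_pos: [0.567, -0.1274, 0.0995]
tool_rot: [0.005, 1.0, 0.002, 0.001]
force: [1.1, 7.1, 4.3]
finger_gap: 0.17
t: 23.75
tcp_pos: [0.5673, -0.0693, 0.0994]
tool_rot: [0.004, 1.0, -0.0, 0.001]
force: [-0.8, -1.2, 7.8]
finger_gap: 0.172
```

```bash
python3 -m crank '[[[0,0.3,0],0],[[0,0.6,0],0],[[0,0.8,0],0],[[0,0.9,0],0],[[0,1,0],0],[[0,1,0],0]]'
python3 -m crank '[[[0,0.1,0],0],[[0,0.2,0],0],[[0,0.3,0],0],[[0,0.3,0],0]]'
```

```text
t: 24.35
tcp_pos: [0.5673, -0.06, 0.0994]
tool_rot: [0.004, 1.0, -0.001, 0.001]
force: [-1.5, -3.2, 6.8]
finger_gap: 0.17
t: 24.75
tcp_pos: [0.5673, -0.0591, 0.0994]
tool_rot: [0.004, 1.0, -0.002, 0.0]
force: [-3.4, -8.8, 5.6]
finger_gap: 0.173
```

The force rises at 68 mm of travel, so it's home. Release, back off to an overview and check.

```bash
python3 -m crank '[[[0,-0.2,0],0],[[0,-0.2,0],0],[[0,-0.2,0],0],[[0,-0.2,0],0],[[0,-0.2,-3],0],[[0,-0.2,-7],0],[[0,-0.2,-11],0],[[0,-0.2,-14],0],[[0,-0.2,-15.5],0],[[0,-0.2,-15.5],0]]' 5.5
python3 -m crank '[[[1,4,0],0],[[2,8,0],0],[[3,12,0],0],[[4,16,0],0],[[5,20,0],0],[[6,23,0],0],[[7,25,0],0],[[7,25,0],0],[[7,25,0],0],[[7,25,0],0]]'
python3 - <<'E'
from h import *
p=manip.camera_params("wrist");im=manip.snapshot("wrist");np.save("w8.npy",p,allow_pickle=True)
o=im[:,:,::-1].copy();th=np.radians(-.5)
for a,b,z in ((.065,-.086,.129),(-.09,0,.0486),(.09,0,.0486)):
    u=proj(p,(.5005+a*np.cos(th)-b*np.sin(th),.0268+a*np.sin(th)+b*np.cos(th),z));cv2.circle(o,tuple(int(x) for x in u.round()),2,(0,0,255),-1)
th=np.radians(-12.5)
for a in (-.09,.09):
    cv2.circle(o,tuple(int(x) for x in proj(p,(.4892+a*np.cos(th),.3865+a*np.sin(th),.0376)).round()),2,(0,0,255),-1)
cv2.imwrite("pics/w8.png",cv2.resize(o,(800,600),interpolation=cv2.INTER_CUBIC))
s=manip.sense();print(s["tcp_pos"],s["force"])
E
```

```text
t: 25.75
tcp_pos: [0.5686, -0.0585, 0.256]
tool_rot: [0.004, 1.0, -0.001, 0.003]
force: [0.8, 0.0, 0.3]
finger_gap: 0.642
t: 26.75
tcp_pos: [0.4993, 0.1913, 0.2526]
tool_rot: [0.005, 1.0, -0.0, -0.0]
force: [0.6, 0.5, -0.3]
finger_gap: 0.642
[0.49955192 0.19112982 0.2527681 ] [1.04662858 0.39917394 0.49506396]
```

View pics/w8.png

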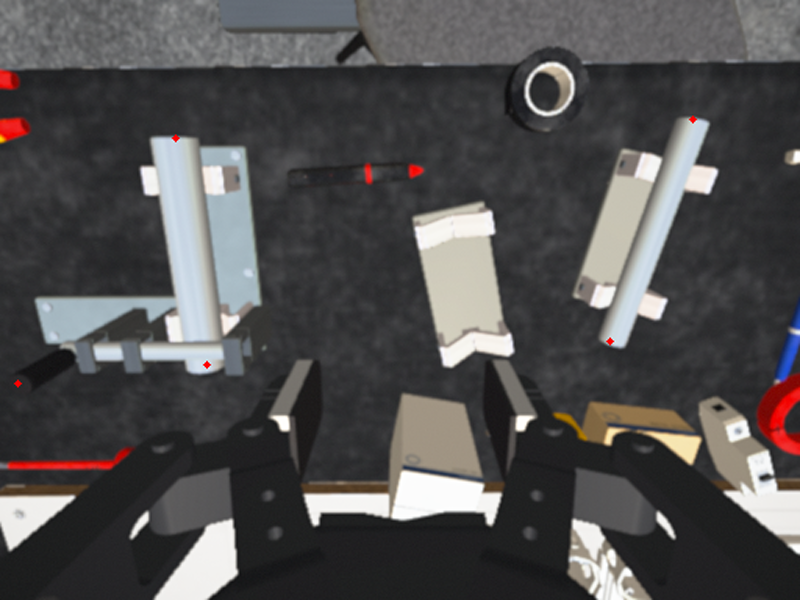

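All of it matches: the knob is at its home dot (18,383) and the bolt enters the keeper at (233,355). Thick conduit ends (176,138)/(207,366) and thin conduit ends (692,120)/(611,343) lie on the predicted axes.

```bash
python3 -c "
from station import manip
print(manip.sign_off())"
```

```text
the job is handed in; nothing more can be done
None
```

The job is done and handed in at about 27 s of the 72 s allowed; no verdict is reported at hand-in. I drew the bolt back to its stop, laid the thin conduit in the empty rest and the thick one centrally in the jig's vees, let go, then slid the bolt home.

**Bolt:** It travelled about 68 mm before the force rose at the stop. In the last picture the knob sits on its predicted home position and the bolt enters the keeper.

**Conduits:** In the last picture the ends of both conduits lie within a few pixels of the predicted seated axes. An earlier measurement of the thin one gave 180.6 mm long at seated height, its centre about 2 mm from the estimated rest centre.

**Disagreements:**
- That earlier measurement put the thin conduit's angle about 1.4° (0.024 rad) off my estimate of the rest's, within the 0.06 rad limit.
- My first hand-picked angles for the empty rest ranged from −9° to −17°. Line fits in two views then agreed on −12.5°, which I used.

**Bystanders:** I moved none knowingly and saw no disturbance in the views, but I did not measure their positions at the end.

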